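# Erect and lock a fold-flat parts crate

### The arm

A 7-joint arm with a two-finger parallel gripper is mounted at the origin on the work surface. World frame = base frame: x ahead of the robot, y to its left, z up, the work surface at z = 0. Lengths are in m, angles in rad, forces in N, time in s.
With the tool pointing down it reaches from about 0.4 to 0.875 m from the base axis. Payload 19.3 kg.
Tool frame: the origin (TCP) lies at the very end of the fingers, on their centre line; the grasp point (between the pads) lies 19 mm behind it; z points along the fingers, y is the line along which they close (so a half turn about z gives the same grasp; the last joint's range is limited). The gripper opens to 85 mm and grips with 20 to 120 N. Pads are 22 mm wide; open, the fingers measure 114 mm over their backs; the gripper's body (76 mm by 85 mm) begins 54 mm behind the grasp point. The pads swing forward as they close: fully open they stand 13 mm farther back than shut.
Start: joints at [1.136, 0.521, -0.036, 1.599, 0.021, 1.021, -0.113], TCP at [0.223, -0.584, 0.231] pointing down, gripper open.
Joint ranges: [-2.91, 2.91], [-0.3, 2.13], [-1.5, 1.42], [0.17, 2.43], [-1.26, 4.41], [0.16, 1.93], [-2.52, 2.52]. Speed limits (rad/s): [1.89, 1.89, 2.39, 2.39, 3.01, 3.01, 3.01].

### API

Orientations are given as [roll, pitch, yaw] about the fixed x, y, z axes, in that order (R = Rz(yaw) Ry(pitch) Rx(roll)).
In Python, from workcell import monitor, optics, job_done gives the robot as it stands.
- The arm moves only by the shell command python3 -m handwheel 'ROWS' [FORCE]. ROWS is JSON, a list of rows, each an object of numbers: "dx", "dy", "dz": the shift along the tool's x, y, z in cm; "wx", "wy", "wz": the turn, a rotation vector about the tool's x, y, z in rad; "claw": the opening in per cent of the stroke, from 0 (shut) to 100 (fully open). A call has 1 to 8 rows; each row shifts and turns the commanded pose from where the row before left it, along the tool's axes as they then stand; what a row does not reach is not made up. A row lasts 1/8 s, in which the tool goes at most 62.5 mm and 10.7 degrees, less where a joint would pass 70% of its speed; a pose out of reach is approached as far as the arm can. A call with a gripper value outside its range is refused whole. The fingers move at their own pace and stop on an object; FORCE is the grip in N (left out, the last holds). Time passes only in rows, so rows that do not move let the fingers close. It gives the time, the measured TCP pose, the force, the opening and the grip force at its end, in the units of the state.
- monitor.observe(): the state, without advancing time (a new reading comes with each control period).
- optics.grab_frame(name): name is "side" or "top"; returns a dict with "frame" (384x512x3 uint8, blue, green, red), "fovy" (degrees; the focal length in pixels is half the picture's height over the tangent of half this angle, whatever the lens; pixels are square), "cx", "cy" (the principal point, pixels), "k1" (the pictures are not rectified: a ray, as slopes to the right and down, at radius r is drawn at 1 + k1 r^2 times it, then the intrinsics apply), "R" (3x3) and "t" (3): a world point X has camera coordinates R X + t. Camera axes: x right, y down, z forward; pixel columns grow to the right and rows downward; lengths in m; the calibration is good to about 2 mm. A picture is of the moment at which its call begins. There is no depth.
- job_done(): hands the job in; it is judged then, once.
Trained networks look in the newest picture that a camera, given by its name, has taken for a name from the list of things; names that differ only in an ending like _2 or _b are one class to them, and where a whole thing is asked for, a point or a joint stands for the part that bears it (a point fixed in the world has none). Each returns a list of dicts, best first, with "p" (0 to 1); they miss things now and then, are a little off and sometimes report something else, mostly with a low value. They report only what shows in the picture. A call takes as long as a camera call.
- optics.masks_of(name, camera): "region" (384x512 bool, what is visible of it) and "rect" ([left, top, width, height] in pixels, round what is visible of it).
The state is a dict: "clock": time; "qpos": joint angles; "qd": joint speeds; "joint_efforts": joint torques, N m; "position": TCP position; "tool_rot": TCP orientation; "force": force on the tool from outside, world axes, zero at the start; "moment": the same for the moment, N m; "grip_width": finger opening in m; "finger_force": force on a finger pad.
Only numpy, scipy, OpenCV 4.12 (cv2) and the standard library are available. Lean on these libraries where they do the work, as an engineer would, in place of code of your own. Each camera call takes 0.05 s, during which the arm holds its last target. There are 200 camera calls.

### The job

Set up the opened-out grey parts crate for packing: fold both side walls (left and right, in either order) fully upright by their yellow tabs, then the end wall whose lips lap outside them, and only then slide the red lock grip fully home to its end stop at the green block. Leave the tools and parts lying around it where they are.

Things in the scene. Friction and masses are not known exactly. Their poses are not given: they have to be found in the camera images.
- crate: Grey fold-flat crate, fixed to the bench, opened out like a cross. Base 118 (x) x 158 (y), floor top 36 high. Fixed rear wall on the -x edge, 6 thick, with a lock track on its rim. Hinged walls, 5 thick, 70 tall: left (+y), right (-y), end (+x, with 16 mm corner lips that lap outside the sides). Origin: bench level under the base centre; x away from the robot
- left_panel (a joint): hinge of the left wall (104 wide along the hinge), rad: 0 lies flat out to +y of the crate, 1.57 stands upright against its stop; stiff hinge, stays where it is left, about 1 N at the tab moves it
- left_tab (a point): point inside the left wall's yellow pull tab, 88 from the hinge axis in the plane of the wall. The tab is 24 wide along the hinge, 8 thick, and sticks out from 70 to 104 from the hinge axis; it can be pinched across its 24 mm and swings between the fingers
- left_hinge (a point): middle of the left wall's hinge axis, 34 above the bench, axes as the crate's; the axis runs along the crate's x
- right_panel (a joint): hinge of the right wall (104 wide along the hinge), rad: 0 lies flat out to -y of the crate, 1.57 stands upright against its stop; stiff hinge, stays where it is left, about 1 N at the tab moves it
- right_tab (a point): point inside the right wall's yellow pull tab, 88 from the hinge axis in the plane of the wall. The tab is 24 wide along the hinge, 8 thick, and sticks out from 70 to 104 from the hinge axis; it can be pinched across its 24 mm and swings between the fingers
- right_hinge (a point): middle of the right wall's hinge axis, 34 above the bench, axes as the crate's; the axis runs along the crate's x
- end_panel (a joint): hinge of the end wall (172 wide along the hinge), rad: 0 lies flat out to +x of the crate, 1.57 stands upright against its stop; stiff hinge, stays where it is left, about 1 N at the tab moves it
- end_tab (a point): point inside the end wall's yellow pull tab, 88 from the hinge axis in the plane of the wall. The tab is 24 wide along the hinge, 8 thick, and sticks out from 70 to 104 from the hinge axis; it can be pinched across its 24 mm and swings between the fingers
- end_hinge (a point): middle of the end wall's hinge axis, 34 above the bench, axes as the crate's; the axis runs along the crate's y
- lock_grip (a joint): travel of the red lock grip along the track towards the crate's +y, m: 0 at the black stop, 0.080 home at the green end block (the grip halts there by its own end stop, short of touching the block); about 1.5 N of friction
- lock_top (a point): centre of the top face of the red lock grip: upright block 14 (crate x) x 26 (crate y) x 28 high standing on the track (18 wide, its top 112 above the bench); grip top 140 above the bench
- hammer: Bystander, loose: hammer with wooden handle, about 280 long, lying flat; origin under its middle, x along the handle to the head (mm)
- screwdriver: Bystander, loose: red-handled screwdriver, about 200 long, lying flat; origin under its middle, x along it to the tip (mm)
- brass_fitting: Bystander, loose: brass pipe fitting standing upright, 30 diameter, 58 high; origin at the centre of its underside (mm)
- plug_case: Bystander, loose: small orange case 34 x 50 x 18 high; origin at the centre of its underside (mm)
- tape_roll: Bystander, loose: blue roll of tape lying flat, 84 outer diameter, 24 high; origin at the centre of its underside (mm)
- glue: Bystander, loose: white glue bottle, 44 diameter, 110 high, red cap; origin at the centre of its underside (mm)

How it is judged:
By the outcome, as a careful person would: the job done as asked, in the order asked, and still so for the second after the job is handed in, with the robot touching nothing.
It also fails if it takes over 72 s, if anything falls off the work surface, if the arm or the gripper's body presses on something with over 40 N, if the wrist force passes 120 N, or if a joint passes its speed limit or range.

## Working session

There is one attempt and no reset: what is moved stays moved. The work goes in short steps, Python scripts to look and compute and a shell command to move; the robot and the scene stay as the last step left them, time stands still between calls to the robot, and variables do not carry over. Pictures are saved under pics/ and viewed, at most 10 in all, crops included, and the job is handed in when it is done.

```bash
mkdir -p pics; cat > h.py <<'E'
import numpy as np, cv2
from workcell import monitor, optics, job_done
def K(f):
    F=f["frame"].shape[0]/2/np.tan(np.radians(f["fovy"])/2); return np.array([[F,0,f["cx"]],[0,F,f["cy"]],[0,0,1.]])
def D(f): return np.array([f["k1"],0,0,0,0.])
def proj(f,X):
    return cv2.projectPoints(np.float64(X).reshape(-1,1,3),cv2.Rodrigues(np.array(f["R"],float))[0],np.float64(f["t"]),K(f),D(f))[0][:,0]
def back(f,uv,z):
    n=cv2.undistortPoints(np.float64(uv).reshape(-1,1,2),K(f),D(f))[:,0]
    R=np.array(f["R"]);t=np.array(f["t"]);c=-R.T@t
    d=np.c_[n,np.ones(len(n))]@R
    return c+d*((z-c[2])/d[:,2])[:,None]
E
python3 - <<'E'
from h import *
s=monitor.observe();print(s)
for c in("top","side"):
    f=optics.grab_frame(c);cv2.imwrite(f"pics/{c}0.png",f["frame"])
    R=np.array(f["R"]);print(c,f["fovy"],f["k1"],-R.T@np.array(f["t"]),R[2])
    for n,z in [("crate",.04),("left_tab",.034),("right_tab",.034),("end_tab",.034),("lock_top",.14),("lock_grip",.13),("hammer",.01),("screwdriver",.01),("brass_fitting",.03),("plug_case",.01),("tape_roll",.02),("glue",.1)]:
        for m in optics.masks_of(n,c)[:2]:
            v,u=np.nonzero(m["region"]);p=[u.mean(),v.mean()]
            print(n,round(m["p"],2),np.round(m["rect"]),np.round(p),back(f,p,z)[0].round(3),len(u))
E
```

```text
{'clock': 0.0, 'qpos': array([ 1.13577097,  0.52198883, -0.03628763,  1.59997405,  0.02122596,
        1.02110041, -0.11280918]), 'qd': array([-1.38736612e-03, -3.31893510e-04,  6.59672712e-05, -9.62001492e-05,
       -5.37735574e-04,  3.48372561e-04,  8.03813590e-04]), 'joint_efforts': array([ 1.11343181e-04, -9.27122784e+01,  1.98000491e+00, -3.69933164e+01,
        1.79764879e-02,  8.29708704e-03,  5.67030463e-05]), 'position': array([ 0.22281605, -0.58359237,  0.23075404]), 'tool_rot': array([-3.14051360e+00,  1.18615795e-04,  3.64784744e-01]), 'force': array([ 1.21462788, -0.92835913,  0.20616263]), 'moment': array([-0.03832817, -0.04224463,  0.04780632]), 'finger_force': 0.0, 'grip_width': 0.08520657364559421}
top 49.38812381409305 -0.0318714105422969 [ 0.31126529 -0.02389859  1.26791285] [ 0.14744541  0.00835621 -0.9890349 ]
crate 0.9 [203. 139. 122.  78.] [266. 182.] [ 0.516 -0.044  0.04 ] 5274
left_tab 0.92 [206. 165.  35.  35.] [226. 181.] [0.518 0.078 0.034] 936
left_tab 0.29 [260. 204.  12.   8.] [266. 207.] [ 0.441 -0.043  0.034] 70
right_tab 0.84 [285. 184.  38.  36.] [
[... 1304 characters left out ...]
2. 182.] [ 0.588 -0.063  0.034] 812
end_tab 0.47 [254. 155.  14.  12.] [261. 161.] [ 0.577 -0.194  0.034] 122
lock_top 0.36 [221. 165.  44.  38.] [242. 182.] [0.532 0.035 0.14 ] 864
hammer 0.71 [261. 125.  65.  22.] [289. 135.] [ 0.552 -0.411  0.01 ] 421
hammer 0.69 [156. 248.  21.  30.] [165. 263.] [0.649 0.317 0.01 ] 390
screwdriver 0.95 [192. 289.  24.  66.] [205. 313.] [0.461 0.402 0.01 ] 417
brass_fitting 0.65 [219. 161.  83.  70.] [258. 193.] [ 0.517 -0.041  0.03 ] 3348
plug_case 0.67 [262. 123.  66.  26.] [293. 137.] [ 0.532 -0.413  0.01 ] 402
tape_roll 0.62 [340. 159.  22.  18.] [353. 166.] [ 0.259 -0.322  0.02 ] 336
glue 0.55 [156. 247.  22.  32.] [165. 263.] [0.599 0.359 0.1  ] 419
```

```bash
python3 - <<'E'
from h import *
a=cv2.imread("pics/top0.png")[120:235,190:350];cv2.imwrite("pics/t1.png",cv2.resize(a,None,fx=5,fy=5,interpolation=cv2.INTER_CUBIC))
a=cv2.imread("pics/side0.png")[140:250,205:320];cv2.imwrite("pics/s1.png",cv2.resize(a,None,fx=5,fy=5,interpolation=cv2.INTER_CUBIC))
E
```

```text
(no output)
```

View pics/t1.png

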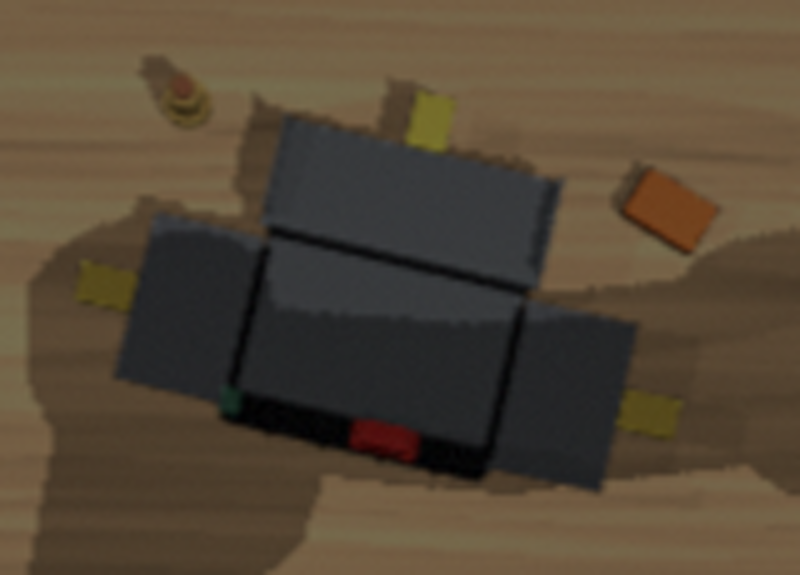

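View pics/s1.png

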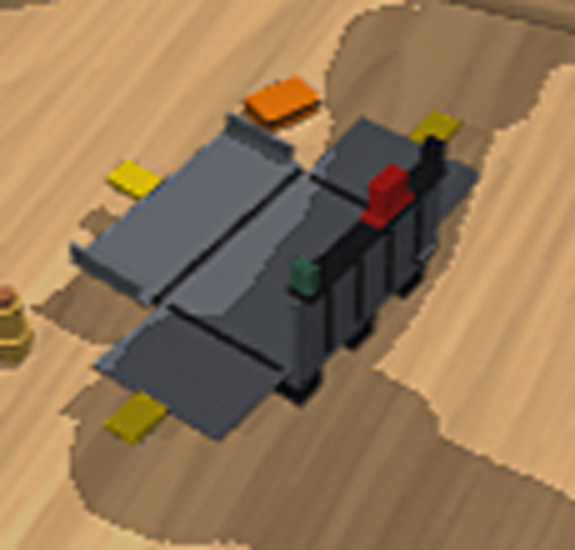

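```bash
cat > fit.py <<'E'
from h import *
from scipy.optimize import least_squares
P=[];U=[];L=[]
t=dict(l=(211.4,177.2),r=(320,202.6),e=(276.2,144.2)); s=dict(l=(232.4,223.6),r=(292.4,165.6),e=(232,176))
ft,fs=optics.grab_frame("top"),optics.grab_frame("side")
def m(p):
    x,y,w=p[:3];hy,hx,z,xo=.079,.059,.038,p[3]
    L=np.array([[xo,hy+.087,z],[xo,-hy-.087,z],[hx+.087,0,z]])
    c,sn=np.cos(w),np.sin(w);L[:,:2]=L[:,:2]@np.array([[c,sn],[-sn,c]])+[x,y];return L
def res(p):
    X=m(p);return np.r_[(proj(ft,X)-[t[k] for k in"lre"]).ravel(),(proj(fs,X)-[s[k] for k in"lre"]).ravel()]
q=least_squares(res,[.51,-.05,-.2,0]);print(q.x,res(q.x).round(1));print(m(q.x).round(4))
x,y,w,xo=q.x
c,sn=np.cos(w),np.sin(w);R=np.array([[c,-sn],[sn,c]])
for f,u in((ft,(190+385/5,120+432/5)),(fs,(205+390/5,140+175/5))):
  print("lock", (R.T@(back(f,u,.14)[0,:2]-[x,y])).round(4))
for u in((190+231/5,120+400/5),(205+305/5,140+262/5)): 
  print("green",(R.T@(back(ft if u[0]<250 else fs,u,.13)[0,:2]-[x,y])).round(4))
for n,cr in(("base lr corner hinge end (top)",((270,230),(528,290),(235,385),(492,445))),): 
  print(n,[(R.T@(back(ft,(190+a/5,120+b/5),.036)[0,:2]-[x,y])).round(3) for a,b in cr])
E
python3 fit.py
```

```text
[ 0.48952251 -0.04164544 -0.21168481  0.00277427] [ 0.1 -0.1  0.1 -0.2  0.1 -0.1  0.4 -0.2 -0.4  1.3  0.2 -0.1]
[[ 0.5271  0.1201  0.038 ]
 [ 0.4574 -0.2045  0.038 ]
 [ 0.6323 -0.0723  0.038 ]]
lock [-0.0559 -0.0159]
lock [-0.0567 -0.0173]
green [-0.0571  0.0704]
green [-0.0537  0.0682]
base lr corner hinge end (top) [array([0.058, 0.079]), array([ 0.058, -0.08 ]), array([-0.038,  0.078]), array([-0.038, -0.079])]
```

```bash
cat > go.py <<'E'
import sys
from h import *
from scipy.spatial.transform import Rotation as Ro
W=-.2117;C=np.array([.4895,-.0416])
# usage: go.py cx cy z yaw : shift in tool cm, turn, from measured pose to crate-frame target
def cw(a,b): c,s=np.cos(W),np.sin(W);return C+[c*a-s*b,s*a+c*b]
if __name__=="__main__":
    cx,cy,z,yaw=map(float,sys.argv[1:5]);s=monitor.observe()
    R=Ro.from_euler("xyz",s["tool_rot"]);T=Ro.from_euler("xyz",[np.pi,0,yaw])
    d=np.r_[cw(cx,cy),z]-s["position"]
    c,sn=np.cos(W),np.sin(W);q=s["position"][:2]-C
    print("crate pos",(c*q[0]+sn*q[1]).round(4),(-sn*q[0]+c*q[1]).round(4),s["position"][2].round(4))
    print("shift cm",(R.inv().apply(d)*100).round(2),"turn",(R.inv()*T).as_rotvec().round(3),"clock",s["clock"],"w",s["grip_width"],"F",s["force"].round(1),s["finger_force"])
E
python3 -m handwheel '[{"wz":-0.166},{"wz":-0.166},{"wz":-0.166},{"wz":-0.166},{"wz":-0.166},{"wz":-0.166,"claw":60}]' 30; python3 go.py .003 -.174 .12 1.359
```

```text
crate pos -0.1467 -0.5862 0.2313
shift cm [ 35.01 -26.4   11.13] turn [-0.     0.    -0.994] clock 1.4 w 0.08557489468476928 F [-0.7 -0.8  0.6] 0.0schema error: expected keys dx, dy, dz, wx, wy, wz, claw
```

```bash
python3 -m handwheel '[{"dx":0,"dy":0,"dz":0,"wx":0,"wy":0,"wz":-0.166,"claw":60},{"dx":0,"dy":0,"dz":0,"wx":0,"wy":0,"wz":-0.166,"claw":60},{"dx":0,"dy":0,"dz":0,"wx":0,"wy":0,"wz":-0.166,"claw":60},{"dx":0,"dy":0,"dz":0,"wx":0,"wy":0,"wz":-0.166,"claw":60},{"dx":0,"dy":0,"dz":0,"wx":0,"wy":0,"wz":-0.166,"claw":60},{"dx":0,"dy":0,"dz":0,"wx":0,"wy":0,"wz":-0.166,"claw":60}]' 30; python3 go.py .003 -.174 .12 1.359
```

```text
clock: 2.15
position: [0.2229, -0.5839, 0.2313]
tool_rot: [-3.142, 0.0, 1.366]
force: [0.0, -0.4, -0.6]
grip_width: 0.0512
finger_force: 0.0
crate pos -0.1467 -0.5862 0.2313
shift cm [41.11 15.26 11.13] turn [-0.     0.     0.007] clock 2.15 w 0.05118250780691028 F [ 0.  -0.4 -0.6] 0.0
```

```bash
python3 -m handwheel '[{"dx":5.1,"dy":1.9,"dz":1.0,"wx":0,"wy":0,"wz":0.007,"claw":60},{"dx":5.1,"dy":1.9,"dz":1.0,"wx":0,"wy":0,"wz":0,"claw":60},{"dx":5.1,"dy":1.9,"dz":1.4,"wx":0,"wy":0,"wz":0,"claw":60},{"dx":5.1,"dy":1.9,"dz":1.4,"wx":0,"wy":0,"wz":0,"claw":60},{"dx":5.1,"dy":1.9,"dz":1.4,"wx":0,"wy":0,"wz":0,"claw":60},{"dx":5.1,"dy":1.9,"dz":1.4,"wx":0,"wy":0,"wz":0,"claw":60},{"dx":5.1,"dy":1.9,"dz":1.4,"wx":0,"wy":0,"wz":0,"claw":60},{"dx":5.1,"dy":1.9,"dz":1.4,"wx":0,"wy":0,"wz":0,"claw":60}]'; python3 go.py .003 -.174 .018 1.359
```

```text
clock: 3.15
position: [0.4598, -0.2166, 0.127]
tool_rot: [3.141, 0.0, 1.353]
force: [1.6, -1.0, 0.1]
grip_width: 0.0514
finger_force: 0.0
crate pos 0.0077 -0.1773 0.127
shift cm [ 0.33 -0.48 10.9 ] turn [ 0.001  0.    -0.006] clock 3.15 w 0.051372220395962134 F [ 1.6 -1.   0.1] 0.0
```

```bash
python3 -m handwheel '[{"dx":0.3,"dy":-0.4,"dz":3,"wx":0,"wy":0,"wz":-0.006,"claw":60},{"dx":0,"dy":0,"dz":2,"wx":0,"wy":0,"wz":0,"claw":60},{"dx":0,"dy":0,"dz":0,"wx":0,"wy":0,"wz":0,"claw":60}]'; python3 go.py .003 -.174 .018 1.359
python3 - <<'E'
from h import *
A=[cv2.resize(optics.grab_frame(n)["frame"][y:y+80,x:x+80],None,fx=5,fy=5,interpolation=2) for n,x,y in(("top",280,165),("side",255,125))]
cv2.imwrite("pics/r2.png",np.hstack(A))
E
```

```text
clock: 3.52
position: [0.4551, -0.2138, 0.0764]
tool_rot: [-3.139, -0.0, 1.36]
force: [-0.4, 0.2, 1.1]
grip_width: 0.0516
finger_force: 0.0
crate pos 0.0026 -0.1755 0.0764
shift cm [0.15 0.06 5.84] turn [-0.002 -0.     0.001] clock 3.525 w 0.05162823973915687 F [-0.4  0.2  1.1] 0.0
```

View pics/r2.png

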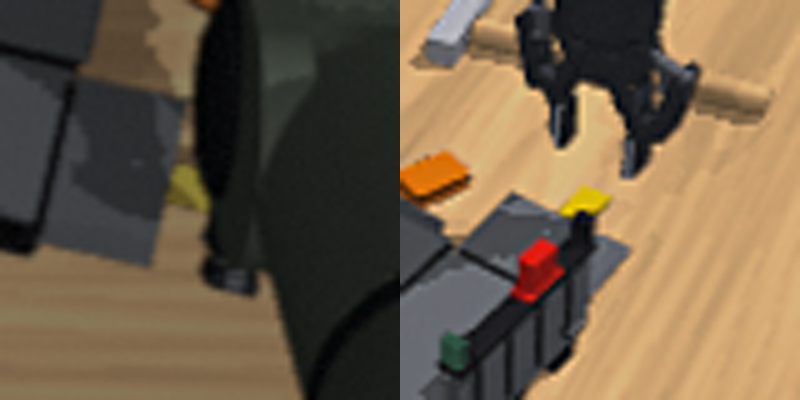

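The fingers (side view, about 555,140 and 630,170 in the composite) straddle the yellow right tab (585,200), so I descend and pinch.

```bash
python3 -m handwheel '[{"dx":0.15,"dy":0,"dz":3,"wx":0,"wy":0,"wz":0,"claw":60},{"dx":0,"dy":0,"dz":2.8,"wx":0,"wy":0,"wz":0,"claw":60},{"dx":0,"dy":0,"dz":0,"wx":0,"wy":0,"wz":0,"claw":0},{"dx":0,"dy":0,"dz":0,"wx":0,"wy":0,"wz":0,"claw":0},{"dx":0,"dy":0,"dz":0,"wx":0,"wy":0,"wz":0,"claw":0},{"dx":0,"dy":0,"dz":0,"wx":0,"wy":0,"wz":0,"claw":0}]' 25; python3 go.py .003 -.174 .018 1.359
```

```text
clock: 4.38
position: [0.4572, -0.2131, 0.0204]
tool_rot: [3.139, 0.0, 1.36]
force: [5.8, -1.5, 0.2]
grip_width: 0.0234
finger_force: 27.1
crate pos 0.0045 -0.1745 0.0204
shift cm [ 0.05 -0.15  0.24] turn [0.003 0.    0.001] clock 4.375 w 0.023444283342078757 F [ 5.8 -1.5  0.2] 27.092624008655548
```

```bash
python3 -m handwheel '[{"dx":0.18,"dy":0,"dz":-1.86,"wx":0,"wy":0,"wz":0,"claw":0},{"dx":0.55,"dy":0,"dz":-1.79,"wx":0,"wy":0,"wz":0,"claw":0},{"dx":0.88,"dy":0,"dz":-1.65,"wx":0,"wy":0,"wz":0,"claw":0},{"dx":1.19,"dy":0,"dz":-1.45,"wx":0,"wy":0,"wz":0,"claw":0},{"dx":1.45,"dy":0,"dz":-1.19,"wx":0,"wy":0,"wz":0,"claw":0},{"dx":1.65,"dy":0,"dz":-0.88,"wx":0,"wy":0,"wz":0,"claw":0},{"dx":1.79,"dy":0,"dz":-0.55,"wx":0,"wy":0,"wz":0,"claw":0},{"dx":1.86,"dy":0,"dz":-0.18,"wx":0,"wy":0,"wz":0,"claw":0}]'; python3 go.py .003 -.079 .114 1.359;python3 -m handwheel '[{"dx":0.2,"dy":0,"dz":0,"wx":0,"wy":0,"wz":0,"claw":0},{"dx":0,"dy":0,"dz":0,"wx":0,"wy":0,"wz":0,"claw":0}]'; python3 go.py .003 -.079 .114 1.359
```

```text
clock: 5.38
position: [0.4774, -0.1199, 0.1162]
tool_rot: [3.138, 0.001, 1.359]
force: [5.9, -30.2, -4.6]
grip_width: 0.0232
finger_force: 25.6
crate pos 0.0046 -0.0791 0.1162
shift cm [ 0.01 -0.16  0.22] turn [ 0.004  0.001 -0.   ] clock 5.375 w 0.023153013159729202 F [  5.9 -30.2  -4.6] 25.59842437505722
clock: 5.62
position: [0.4777, -0.119, 0.1162]
tool_rot: [3.138, 0.001, 1.358]
force: [5.3, -10.4, 7.0]
grip_width: 0.0231
finger_force: 26.7
crate pos 0.0047 -0.0781 0.1162
shift cm [-0.08 -0.17  0.22] turn [ 0.004  0.001 -0.001] clock 5.625 w 0.023054568878213343 F [  5.3 -10.4   7. ] 26.679575443267822
```

```bash
python3 -m handwheel '[{"dx":0,"dy":0,"dz":0,"wx":0,"wy":0,"wz":0,"claw":50},{"dx":0,"dy":0,"dz":0,"wx":0,"wy":0,"wz":0,"claw":50},{"dx":0,"dy":0,"dz":-5,"wx":0,"wy":0,"wz":0,"claw":60},{"dx":5,"dy":0,"dz":-1,"wx":0,"wy":0,"wz":0,"claw":60},{"dx":5,"dy":0,"dz":0,"wx":0,"wy":0,"wz":0,"claw":60},{"dx":5,"dy":0,"dz":0,"wx":0,"wy":0,"wz":0,"claw":60},{"dx":5,"dy":0,"dz":0,"wx":0,"wy":0,"wz":0,"claw":60},{"dx":5,"dy":0,"dz":0,"wx":0,"wy":0,"wz":0,"claw":60}]'; python3 go.py .003 .174 .018 1.359
```

```text
clock: 6.62
position: [0.5286, 0.1286, 0.1749]
tool_rot: [-3.141, 0.0, 1.36]
force: [0.3, 0.0, 0.4]
grip_width: 0.0514
finger_force: 0.0
crate pos 0.0025 0.1747 0.1749
shift cm [-0.06  0.05 15.69] turn [-0.     0.     0.001] clock 6.625 w 0.05139946951073406 F [0.3 0.  0.4] 0.0
```

```bash
python3 -m handwheel '[{"dx":0,"dy":0.15,"dz":5,"wx":0,"wy":0,"wz":0,"claw":60},{"dx":0,"dy":0,"dz":5,"wx":0,"wy":0,"wz":0,"claw":60},{"dx":0,"dy":0,"dz":4,"wx":0,"wy":0,"wz":0,"claw":60},{"dx":0,"dy":0,"dz":1.6,"wx":0,"wy":0,"wz":0,"claw":60},{"dx":0,"dy":0,"dz":0,"wx":0,"wy":0,"wz":0,"claw":0},{"dx":0,"dy":0,"dz":0,"wx":0,"wy":0,"wz":0,"claw":0},{"dx":0,"dy":0,"dz":0,"wx":0,"wy":0,"wz":0,"claw":0},{"dx":0,"dy":0,"dz":0,"wx":0,"wy":0,"wz":0,"claw":0}]' 25; python3 go.py .003 .174 .018 1.359
```

```text
clock: 7.62
position: [0.5317, 0.1268, 0.0202]
tool_rot: [3.139, -0.001, 1.359]
force: [5.8, -1.8, -0.5]
grip_width: 0.0236
finger_force: 28.7
crate pos 0.0059 0.1735 0.0202
shift cm [ 0.05 -0.29  0.22] turn [ 0.003 -0.001  0.   ] clock 7.625 w 0.023624097550695652 F [ 5.8 -1.8 -0.5] 28.654215931892395
```

```bash
python3 -m handwheel '[{"dx":-0.18,"dy":0,"dz":-1.85,"wx":0,"wy":0,"wz":0,"claw":0},{"dx":-0.54,"dy":0,"dz":-1.77,"wx":0,"wy":0,"wz":0,"claw":0},{"dx":-0.87,"dy":0,"dz":-1.63,"wx":0,"wy":0,"wz":0,"claw":0},{"dx":-1.18,"dy":0,"dz":-1.43,"wx":0,"wy":0,"wz":0,"claw":0},{"dx":-1.43,"dy":0,"dz":-1.18,"wx":0,"wy":0,"wz":0,"claw":0},{"dx":-1.63,"dy":0,"dz":-0.87,"wx":0,"wy":0,"wz":0,"claw":0},{"dx":-1.77,"dy":0,"dz":-0.54,"wx":0,"wy":0,"wz":0,"claw":0},{"dx":-1.8,"dy":0,"dz":-0.18,"wx":0,"wy":0,"wz":0,"claw":0}]'; python3 -m handwheel '[{"dx":-0.2,"dy":0,"dz":0,"wx":0,"wy":0,"wz":0,"claw":0},{"dx":0,"dy":0,"dz":0,"wx":0,"wy":0,"wz":0,"claw":0}]'; python3 go.py .003 .079 .114 1.359
```

```text
clock: 8.62
position: [0.5115, 0.0348, 0.1148]
tool_rot: [3.139, -0.002, 1.36]
force: [7.8, 1.6, -8.3]
grip_width: 0.0236
finger_force: 25.3
clock: 8.88
position: [0.5112, 0.033, 0.1148]
tool_rot: [3.139, -0.001, 1.359]
force: [3.7, -1.1, 8.3]
grip_width: 0.0239
finger_force: 26.9
crate pos 0.0056 0.0775 0.1148
shift cm [ 0.15 -0.26  0.08] turn [ 0.003 -0.001  0.   ] clock 8.875 w 0.023859618836806335 F [ 3.7 -1.1  8.3] 26.908125579357147
```

```bash
python3 -m handwheel '[{"dx":-0.2,"dy":0,"dz":0,"wx":0,"wy":0,"wz":0,"claw":0},{"dx":-0.1,"dy":0,"dz":0,"wx":0,"wy":0,"wz":0,"claw":0},{"dx":0,"dy":0,"dz":0,"wx":0,"wy":0,"wz":0,"claw":0}]'; python3 go.py .003 .079 .114 1.359
```

```text
clock: 9.25
position: [0.5112, 0.0325, 0.1148]
tool_rot: [3.138, -0.004, 1.362]
force: [6.0, 13.9, 4.6]
grip_width: 0.0237
finger_force: 26.4
crate pos 0.0056 0.077 0.1148
shift cm [ 0.2  -0.26  0.08] turn [ 0.004 -0.004  0.003] clock 9.25 w 0.02368993075581788 F [ 6.  13.9  4.6] 26.448991298675537
```

```bash
python3 -m handwheel '[{"dx":0,"dy":0,"dz":0,"wx":0,"wy":0,"wz":0,"claw":50},{"dx":0,"dy":0,"dz":0,"wx":0,"wy":0,"wz":0,"claw":50},{"dx":0,"dy":0,"dz":-5,"wx":0,"wy":0,"wz":0,"claw":60},{"dx":0,"dy":5,"dz":-2,"wx":0,"wy":0,"wz":0,"claw":60},{"dx":0,"dy":5,"dz":-2,"wx":0,"wy":0,"wz":0,"claw":60},{"dx":0,"dy":4,"dz":0,"wx":0,"wy":0,"wz":0,"claw":60},{"dx":-4,"dy":0,"dz":0,"wx":0,"wy":0,"wz":0,"claw":60},{"dx":-4,"dy":0,"dz":0,"wx":0,"wy":0,"wz":0,"claw":60}]'; python3 go.py .154 .0 .018 -.2117; python3 - <<'E'
from h import *
print(monitor.observe()["qpos"].round(2))
for n in("top","side"):
    f=optics.grab_frame(n);cv2.imwrite(f"pics/{n}3.png",f["frame"])
f=cv2.imread("pics/side3.png")[120:250,190:330]
cv2.imwrite("pics/s3.png",cv2.resize(f,None,fx=4,fy=4,interpolation=2))
E
```

```text
clock: 10.25
position: [0.6291, -0.0786, 0.2028]
tool_rot: [-3.14, 0.0, 1.36]
force: [0.7, -0.0, -0.0]
grip_width: 0.0512
finger_force: 0.0
crate pos 0.1443 -0.0068 0.2028
shift cm [ 0.68  1.   18.48] turn [-1.000e-03  1.000e-03  1.572e+00] clock 10.25 w 0.05115744414064132 F [ 0.7 -0.  -0. ] 0.0
[ 0.28  0.59 -0.38  1.59  0.24  1.01 -0.38]
```

View pics/s3.png

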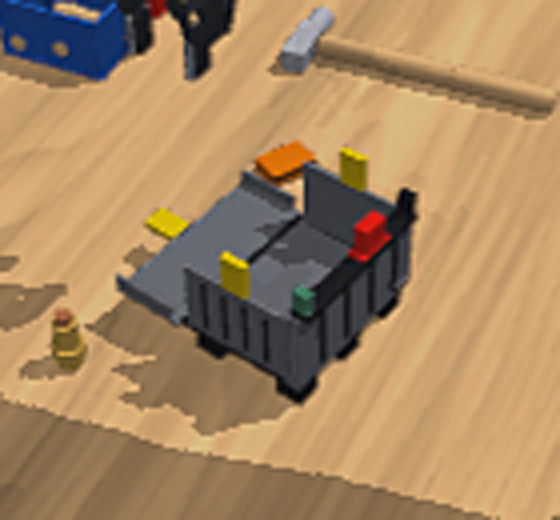

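Both side walls stand upright (yellow tabs at 235,275 and 353,168); the end wall is still flat, its tab at (167,222).

```bash
python3 -m handwheel '[{"dx":0,"dy":1,"dz":2,"wx":0,"wy":0,"wz":0.18,"claw":60},{"dx":0,"dy":0,"dz":2,"wx":0,"wy":0,"wz":0.18,"claw":60},{"dx":0,"dy":0,"dz":1,"wx":0,"wy":0,"wz":0.18,"claw":60},{"dx":0,"dy":0,"dz":1,"wx":0,"wy":0,"wz":0.18,"claw":60},{"dx":0,"dy":0,"dz":0,"wx":0,"wy":0,"wz":0.18,"claw":60},{"dx":0,"dy":0,"dz":0,"wx":0,"wy":0,"wz":0.18,"claw":60},{"dx":0,"dy":0,"dz":0,"wx":0,"wy":0,"wz":0.18,"claw":60},{"dx":0,"dy":0,"dz":0,"wx":0,"wy":0,"wz":0.18,"claw":60}]'; python3 go.py .154 .0 .018 -.2117
```

```text
clock: 11.35
position: [0.6392, -0.0793, 0.1433]
tool_rot: [-3.141, 0.001, -0.086]
force: [-0.1, -0.4, 0.1]
grip_width: 0.0513
finger_force: 0.0
crate pos 0.1542 -0.0054 0.1433
shift cm [ 0.05 -0.54 12.53] turn [-0.     0.001  0.126] clock 11.35 w 0.05134481534326567 F [-0.1 -0.4  0.1] 0.0
```

```bash
python3 -m handwheel '[{"dx":0.05,"dy":-0.54,"dz":3,"wx":0,"wy":0,"wz":0.126,"claw":60},{"dx":0,"dy":0,"dz":4,"wx":0,"wy":0,"wz":0,"claw":60},{"dx":0,"dy":0,"dz":4,"wx":0,"wy":0,"wz":0,"claw":60},{"dx":0,"dy":0,"dz":1.5,"wx":0,"wy":0,"wz":0,"claw":60},{"dx":0,"dy":0,"dz":0,"wx":0,"wy":0,"wz":0,"claw":0},{"dx":0,"dy":0,"dz":0,"wx":0,"wy":0,"wz":0,"claw":0},{"dx":0,"dy":0,"dz":0,"wx":0,"wy":0,"wz":0,"claw":0},{"dx":0,"dy":0,"dz":0,"wx":0,"wy":0,"wz":0,"claw":0}]' 25; python3 go.py .154 .0 .018 -.2117
```

```text
clock: 12.35
position: [0.6411, -0.0729, 0.02]
tool_rot: [-3.14, -0.001, -0.205]
force: [-0.8, 5.9, -1.9]
grip_width: 0.0233
finger_force: 27.2
crate pos 0.1548 0.0013 0.02
shift cm [-0.08  0.13  0.2 ] turn [-0.002 -0.001  0.006] clock 12.35 w 0.023271528633555746 F [-0.8  5.9 -1.9] 27.169768810272217
```

```bash
python3 -m handwheel '[{"dx":-0.18,"dy":0,"dz":-1.86,"wx":0,"wy":0,"wz":0,"claw":0},{"dx":-0.55,"dy":0,"dz":-1.78,"wx":0,"wy":0,"wz":0,"claw":0},{"dx":-0.88,"dy":0,"dz":-1.64,"wx":0,"wy":0,"wz":0,"claw":0},{"dx":-1.19,"dy":0,"dz":-1.44,"wx":0,"wy":0,"wz":0,"claw":0},{"dx":-1.44,"dy":0,"dz":-1.19,"wx":0,"wy":0,"wz":0,"claw":0},{"dx":-1.64,"dy":0,"dz":-0.88,"wx":0,"wy":0,"wz":0,"claw":0},{"dx":-1.77,"dy":0,"dz":-0.55,"wx":0,"wy":0,"wz":0,"claw":0},{"dx":-1.7,"dy":0,"dz":-0.18,"wx":0,"wy":0,"wz":0,"claw":0}]'; python3 -m handwheel '[{"dx":-0.2,"dy":0,"dz":0,"wx":0,"wy":0,"wz":0,"claw":0},{"dx":0,"dy":0,"dz":0,"wx":0,"wy":0,"wz":0,"claw":0}]'; python3 go.py .059 0 .114 -.2117
```

```text
clock: 13.35
position: [0.5501, -0.0532, 0.1157]
tool_rot: [-3.139, -0.004, -0.205]
force: [5.1, 12.0, -8.2]
grip_width: 0.0232
finger_force: 25.1
clock: 13.6
position: [0.5484, -0.0528, 0.1157]
tool_rot: [-3.139, -0.004, -0.205]
force: [3.7, 11.3, 2.5]
grip_width: 0.0233
finger_force: 26.0
crate pos 0.06 0.0015 0.1157
shift cm [-0.1   0.15  0.17] turn [-0.003 -0.004  0.007] clock 13.6 w 0.02325581226780922 F [ 3.7 11.3  2.5] 25.976576507091522
```

Push on until the stop answers.

```bash
python3 -m handwheel '[{"dx":-0.2,"dy":0,"dz":0,"wx":0,"wy":0,"wz":0,"claw":0},{"dx":-0.1,"dy":0,"dz":0,"wx":0,"wy":0,"wz":0,"claw":0},{"dx":0,"dy":0,"dz":0,"wx":0,"wy":0,"wz":0,"claw":0}]'; python3 go.py .059 0 .114 -.2117
```

```text
clock: 13.98
position: [0.5468, -0.0524, 0.1158]
tool_rot: [-3.138, -0.006, -0.205]
force: [10.4, 9.9, -4.1]
grip_width: 0.0236
finger_force: 25.3
crate pos 0.0583 0.0015 0.1158
shift cm [0.07 0.15 0.18] turn [-0.003 -0.006  0.007] clock 13.975 w 0.023610051573672613 F [10.4  9.9 -4.1] 25.30401438474655
```

```bash
python3 -m handwheel '[{"dx":-0.15,"dy":0,"dz":0,"wx":0,"wy":0,"wz":0,"claw":0},{"dx":0,"dy":0,"dz":0,"wx":0,"wy":0,"wz":0,"claw":0}]'; python3 go.py .059 0 .114 -.2117
```

```text
clock: 14.22
position: [0.5465, -0.0523, 0.1159]
tool_rot: [-3.138, -0.009, -0.205]
force: [18.5, 7.4, -12.9]
grip_width: 0.0234
finger_force: 25.7
crate pos 0.058 0.0015 0.1159
shift cm [0.1  0.15 0.19] turn [-0.003 -0.009  0.007] clock 14.225 w 0.02338851374993574 F [ 18.5   7.4 -12.9] 25.684766471385956
```

```bash
python3 -m handwheel '[{"dx":0,"dy":0,"dz":0,"wx":0,"wy":0,"wz":0,"claw":50},{"dx":0,"dy":0,"dz":0,"wx":0,"wy":0,"wz":0,"claw":50},{"dx":0,"dy":0,"dz":-5,"wx":0,"wy":0,"wz":0,"claw":50},{"dx":0,"dy":0,"dz":-5,"wx":0,"wy":0,"wz":0,"claw":50},{"dx":-4,"dy":0,"dz":0,"wx":0,"wy":0,"wz":0,"claw":50},{"dx":-4,"dy":0,"dz":0,"wx":0,"wy":0,"wz":-0.17,"claw":45},{"dx":-4,"dy":0,"dz":0,"wx":0,"wy":0,"wz":-0.18,"claw":45},{"dx":0,"dy":0,"dz":0,"wx":0,"wy":0,"wz":-0.18,"claw":45}]';python3 -m handwheel '[{"dx":0,"dy":0,"dz":0,"wx":0,"wy":0,"wz":-0.18,"claw":45},{"dx":0,"dy":0,"dz":0,"wx":0,"wy":0,"wz":-0.18,"claw":45},{"dx":0,"dy":0,"dz":0,"wx":0,"wy":0,"wz":-0.18,"claw":45},{"dx":0,"dy":0,"dz":0,"wx":0,"wy":0,"wz":-0.18,"claw":45},{"dx":0,"dy":0,"dz":0,"wx":0,"wy":0,"wz":-0.18,"claw":45},{"dx":0,"dy":0,"dz":0,"wx":0,"wy":0,"wz":-0.14,"claw":45}]'; python3 go.py -.056 -.016 .119 1.359
python3 - <<'E'
from h import *
f=optics.grab_frame("side");f=f["frame"][120:250,190:330]
cv2.imwrite("pics/s4.png",cv2.resize(f,None,fx=4,fy=4,interpolation=2))
E
```

```text
clock: 15.22
position: [0.422, -0.0363, 0.2143]
tool_rot: [3.141, -0.0, 0.329]
force: [0.4, -0.0, 0.4]
grip_width: 0.039
finger_force: 0.0
clock: 15.98
position: [0.4241, -0.0363, 0.214]
tool_rot: [3.141, 0.0, 1.369]
force: [-0.4, 0.5, -0.4]
grip_width: 0.0386
finger_force: 0.0
crate pos -0.0651 -0.0086 0.214
shift cm [-0.75  0.89  9.51] turn [0.001 0.    0.01 ] clock 15.975 w 0.038550302249751256 F [-0.4  0.5 -0.4] 0.0
```

View pics/s4.png

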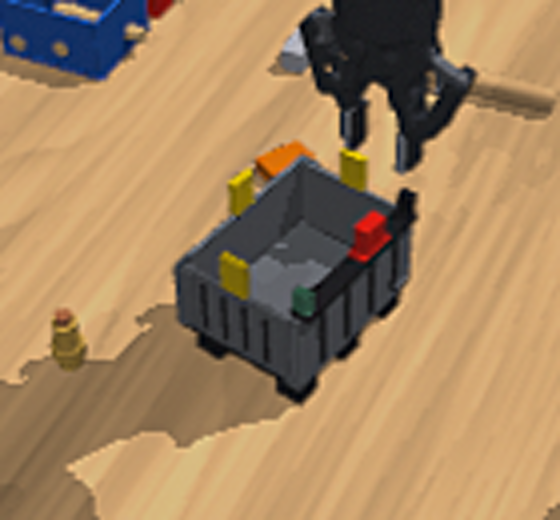

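All three walls stand; the red grip (370,235) sits clear on its track, with the fingers above and behind it.

```bash
python3 -m handwheel '[{"dx":-0.75,"dy":0.9,"dz":2,"wx":0,"wy":0,"wz":0.01,"claw":45},{"dx":0,"dy":0,"dz":4,"wx":0,"wy":0,"wz":0,"claw":45},{"dx":0,"dy":0,"dz":3.4,"wx":0,"wy":0,"wz":0,"claw":45},{"dx":0,"dy":0,"dz":0,"wx":0,"wy":0,"wz":0,"claw":0},{"dx":0,"dy":0,"dz":0,"wx":0,"wy":0,"wz":0,"claw":0},{"dx":0,"dy":0,"dz":0,"wx":0,"wy":0,"wz":0,"claw":0},{"dx":0,"dy":0,"dz":0,"wx":0,"wy":0,"wz":0,"claw":0}]' 40; python3 go.py -.056 .04 .119 1.359
```

```text
clock: 16.9
position: [0.4334, -0.0455, 0.1205]
tool_rot: [3.138, -0.001, 1.352]
force: [17.5, -3.1, -42.5]
grip_width: 0.013
finger_force: 40.4
crate pos -0.054 -0.0156 0.1205
shift cm [ 5.55 -0.24  0.15] turn [ 0.004 -0.001 -0.007] clock 16.9 w 0.012972111348971069 F [ 17.5  -3.1 -42.5] 40.40053188800812
```

```bash
python3 -m handwheel '[{"dx":0,"dy":0.15,"dz":0.15,"wx":0,"wy":0,"wz":0,"claw":0},{"dx":0,"dy":0,"dz":0,"wx":0,"wy":0,"wz":0,"claw":0}]'; python3 go.py -.056 .04 .119 1.359
```

```text
clock: 17.15
position: [0.4337, -0.0455, 0.1201]
tool_rot: [3.139, -0.0, 1.353]
force: [-2.3, 1.9, 10.7]
grip_width: 0.0126
finger_force: 47.8
crate pos -0.0537 -0.0156 0.1201
shift cm [ 5.55 -0.26  0.11] turn [ 0.002 -0.    -0.006] clock 17.15 w 0.012576328637876283 F [-2.3  1.9 10.7] 47.77241885662079
```

```bash
python3 -m handwheel '[{"dx":1,"dy":0,"dz":0,"wx":0,"wy":0,"wz":0,"claw":0},{"dx":1,"dy":0,"dz":0,"wx":0,"wy":0,"wz":0,"claw":0},{"dx":1,"dy":0,"dz":0,"wx":0,"wy":0,"wz":0,"claw":0},{"dx":1,"dy":0,"dz":0,"wx":0,"wy":0,"wz":0,"claw":0},{"dx":0.5,"dy":0,"dz":0,"wx":0,"wy":0,"wz":0,"claw":0},{"dx":0,"dy":0,"dz":0,"wx":0,"wy":0,"wz":0,"claw":0}]'; python3 go.py -.056 .04 .119 1.359;python3 -m handwheel '[{"dx":0.3,"dy":0,"dz":0,"wx":0,"wy":0,"wz":0,"claw":0},{"dx":0.3,"dy":0,"dz":0,"wx":0,"wy":0,"wz":0,"claw":0},{"dx":0,"dy":0,"dz":0,"wx":0,"wy":0,"wz":0,"claw":0}]'; python3 go.py -.056 .04 .119 1.359
```

```text
clock: 17.9
position: [0.4434, -0.0011, 0.1201]
tool_rot: [3.139, -0.001, 1.353]
force: [-2.7, 2.7, 9.6]
grip_width: 0.0129
finger_force: 47.6
crate pos -0.0536 0.0299 0.1201
shift cm [ 1.01 -0.25  0.11] turn [ 0.002 -0.001 -0.006] clock 17.9 w 0.012949201139567029 F [-2.7  2.7  9.6] 47.63137400150299
clock: 18.27
position: [0.4447, 0.0045, 0.1201]
tool_rot: [3.139, -0.0, 1.353]
force: [-2.5, 1.9, 8.5]
grip_width: 0.0128
finger_force: 47.6
crate pos -0.0535 0.0357 0.1201
shift cm [ 0.43 -0.25  0.11] turn [ 0.002 -0.    -0.006] clock 18.275 w 0.012791140744531094 F [-2.5  1.9  8.5] 47.61923611164093
```

```bash
for i in 1; do :; done; python3 -m handwheel '[{"dx":0.3,"dy":0,"dz":0,"wx":0,"wy":0,"wz":0,"claw":0},{"dx":0.2,"dy":0,"dz":0,"wx":0,"wy":0,"wz":0,"claw":0},{"dx":0,"dy":0,"dz":0,"wx":0,"wy":0,"wz":0,"claw":0}]'; python3 go.py -.056 .04 .119 1.359;python3 -m handwheel '[{"dx":0.2,"dy":0,"dz":0,"wx":0,"wy":0,"wz":0,"claw":0},{"dx":0,"dy":0,"dz":0,"wx":0,"wy":0,"wz":0,"claw":0}]'; python3 go.py -.056 .04 .119 1.359
```

```text
clock: 18.65
position: [0.4457, 0.0093, 0.1201]
tool_rot: [3.139, -0.0, 1.353]
force: [-2.7, 1.5, 9.1]
grip_width: 0.013
finger_force: 47.6
crate pos -0.0535 0.0405 0.1201
shift cm [-0.05 -0.25  0.11] turn [ 0.002 -0.    -0.006] clock 18.65 w 0.0129588409294269 F [-2.7  1.5  9.1] 47.60092735290527
clock: 18.9
position: [0.4461, 0.0112, 0.1201]
tool_rot: [3.139, -0.0, 1.353]
force: [-2.3, -0.2, 9.2]
grip_width: 0.0132
finger_force: 47.6
crate pos -0.0535 0.0425 0.1201
shift cm [-0.25 -0.25  0.11] turn [ 0.002 -0.    -0.006] clock 18.9 w 0.013244698573022877 F [-2.3 -0.2  9.2] 47.60775625705719
```

```bash
python3 -m handwheel '[{"dx":0.2,"dy":0,"dz":0,"wx":0,"wy":0,"wz":0,"claw":0},{"dx":0,"dy":0,"dz":0,"wx":0,"wy":0,"wz":0,"claw":0}]'; python3 go.py -.056 .04 .119 1.359;python3 -m handwheel '[{"dx":0.2,"dy":0,"dz":0,"wx":0,"wy":0,"wz":0,"claw":0},{"dx":0,"dy":0,"dz":0,"wx":0,"wy":0,"wz":0,"claw":0}]'; python3 go.py -.056 .04 .119 1.359
python3 - <<'E'
from h import *
f=optics.grab_frame("side");f=f["frame"][120:250,190:330]
cv2.imwrite("pics/s5.png",cv2.resize(f,None,fx=4,fy=4,interpolation=2))
E
```

```text
clock: 19.15
position: [0.4466, 0.0131, 0.1201]
tool_rot: [3.139, -0.0, 1.353]
force: [-2.9, 1.2, 9.4]
grip_width: 0.013
finger_force: 47.6
crate pos -0.0535 0.0444 0.1201
shift cm [-0.45 -0.25  0.11] turn [ 0.002 -0.    -0.006] clock 19.15 w 0.012968637324175773 F [-2.9  1.2  9.4] 47.605417370796204
clock: 19.4
position: [0.447, 0.0151, 0.1201]
tool_rot: [3.139, -0.0, 1.353]
force: [-3.0, 0.8, 8.9]
grip_width: 0.0131
finger_force: 47.6
crate pos -0.0535 0.0465 0.1201
shift cm [-0.65 -0.25  0.11] turn [ 0.002 -0.    -0.006] clock 19.4 w 0.013118827829903272 F [-3.   0.8  8.9] 47.602720856666565
```

View pics/s5.png

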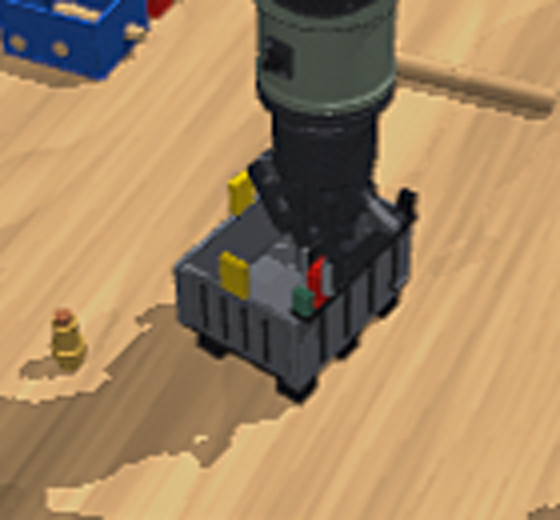

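The red grip (317,285) has travelled with the fingers nearly to the green block (303,300); I go on gently until the stop answers.

```bash
python3 -m handwheel '[{"dx":0.2,"dy":0,"dz":0,"wx":0,"wy":0,"wz":0,"claw":0},{"dx":0,"dy":0,"dz":0,"wx":0,"wy":0,"wz":0,"claw":0}]'; python3 go.py -.056 .04 .119 1.359;python3 -m handwheel '[{"dx":0.2,"dy":0,"dz":0,"wx":0,"wy":0,"wz":0,"claw":0},{"dx":0,"dy":0,"dz":0,"wx":0,"wy":0,"wz":0,"claw":0}]'; python3 go.py -.056 .04 .119 1.359
```

```text
clock: 19.7
position: [0.447, 0.0154, 0.1201]
tool_rot: [3.14, 0.002, 1.351]
force: [-3.9, -9.9, 11.5]
grip_width: 0.0129
finger_force: 48.1
crate pos -0.0535 0.0468 0.1201
shift cm [-0.68 -0.24  0.11] turn [ 0.002  0.002 -0.008] clock 19.7 w 0.012863091630390481 F [-3.9 -9.9 11.5] 48.136693239212036
clock: 19.95
position: [0.4471, 0.0156, 0.1201]
tool_rot: [3.14, 0.004, 1.35]
force: [-5.2, -22.8, 14.4]
grip_width: 0.0129
finger_force: 48.6
crate pos -0.0535 0.047 0.1201
shift cm [-0.71 -0.24  0.11] turn [ 0.001  0.004 -0.009] clock 19.95 w 0.012899572683959946 F [ -5.2 -22.8  14.4] 48.64495933055878
```

```bash
python3 -m handwheel '[{"dx":0,"dy":0,"dz":0,"wx":0,"wy":0,"wz":0,"claw":40},{"dx":0,"dy":0,"dz":0,"wx":0,"wy":0,"wz":0,"claw":40},{"dx":0,"dy":0,"dz":-4,"wx":0,"wy":0,"wz":0,"claw":40},{"dx":-1,"dy":0,"dz":-5,"wx":0,"wy":0,"wz":0,"claw":40},{"dx":-4,"dy":-4,"dz":-2,"wx":0,"wy":0,"wz":0,"claw":40},{"dx":-4,"dy":-4,"dz":0,"wx":0,"wy":0,"wz":0,"claw":40},{"dx":-4,"dy":-4,"dz":0,"wx":0,"wy":0,"wz":0,"claw":40},{"dx":-4,"dy":0,"dz":0,"wx":0,"wy":0,"wz":0,"claw":40}]'
python3 - <<'E'
from h import *
from go import cw
t=optics.grab_frame("top");f=optics.grab_frame("side")
for g,n in((t,"top"),(f,"side")):
    hsv=cv2.cvtColor(g["frame"],cv2.COLOR_BGR2HSV)
    m=cv2.inRange(hsv,(22,120,60),(35,255,255));k,_,st,ce=cv2.connectedComponentsWithStats(m)
    print(n,"yellow",[ce[i].round(1) for i in range(1,k) if st[i,4]>12])
    for nm,a,b in(("L",.004,.0765),("R",.004,-.0765),("E",.0575,0)): print(nm,proj(g,[*cw(a,b),.121]).round(1))
A=[cv2.resize(t["frame"][145:225,220:320],None,fx=4,fy=4,interpolation=2),cv2.resize(f["frame"][150:230,215:315],None,fx=4,fy=4,interpolation=2)]
cv2.imwrite("pics/s6.png",np.hstack(A))
E
```

```text
clock: 20.95
position: [0.2912, -0.1217, 0.2288]
tool_rot: [3.14, 0.0, 1.354]
force: [1.3, 0.7, 0.3]
grip_width: 0.0347
finger_force: 0.0
top yellow [array([79.5, 70.1]), array([269.9, 165.1]), array([237.5, 178. ]), array([293.2, 191.4])]
L [[239.4 178.7]]
R [[293.  191.2]]
E [[270.5 166.6]]
side yellow [array([277.9, 161.8]), array([249.8, 167.4]), array([248. , 188.4]), array([ 43.9, 298.7]), array([ 19.6, 322.3])]
L [[249.4 188.1]]
R [[277.9 162.2]]
E [[251.1 168.2]]
```

View pics/s6.png

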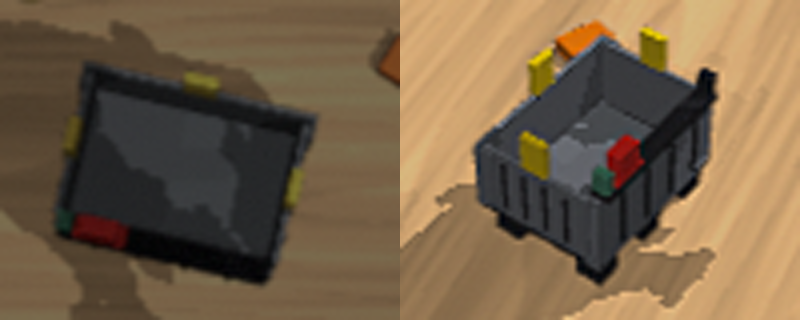

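```bash
python3 - <<'E'
from h import *
from go import cw,W
from scipy.spatial.transform import Rotation as Ro
t=optics.grab_frame("top");f=optics.grab_frame("side")
def tab(side,th):  # box corners, tab r 70..104, 24 wide, 8 thick
    out=[]
    for r in(.07,.104):
        for a in(-.012,.012):
            for n in(-.004,.004):
                o=r*np.cos(th)-n*np.sin(th);z=.034+r*np.sin(th)+n*np.cos(th)
                p={"L":(.004+a,.079+o),"R":(.004+a,-.079-o),"E":(.059+o,a)}[side]
                out.append([*cw(*p),z])
    return np.array(out)
def cen(g,s,th):
    h=cv2.convexHull(np.float32(proj(g,tab(s,th))));M=cv2.moments(h);return np.array([M["m10"],M["m01"]])/M["m00"]
for tag,T,S in(("before","pics/top3.png","pics/side3.png"),("now",None,None)):
  for g,n,p in((t,"top",T),(f,"side",S)):
    im=cv2.imread(p) if p else g["frame"]
    hsv=cv2.cvtColor(im,cv2.COLOR_BGR2HSV)
    m=cv2.inRange(hsv,(20,110,50),(36,255,255));k,_,st,ce=cv2.connectedComponentsWithStats(m)
    ce=np.array([ce[i] for i in range(1,k) if st[i,4]>8])
    for s in"LRE":
        best=[]
        for th in np.arange(1.3,1.76,.01):
            d=np.linalg.norm(ce-cen(g,s,th),axis=1);best.append((d.min().round(2),th.round(2),ce[d.argmin()].round(1)))
        print(tag,n,s,min(best,key=lambda b:b[0]), cen(g,s,1.57).round(1))
E
```

```text
before top L (np.float64(0.33), np.float64(1.54), array([237.6, 178.6])) [238.5 178.4]
before top R (np.float64(45.48), np.float64(1.75), array([274.1, 147. ])) [294.  191.3]
before top E (np.float64(11.47), np.float64(1.3), array([274.1, 147. ])) [270.6 166. ]
before side L (np.float64(0.75), np.float64(1.55), array([248. , 188.4])) [248.9 188.5]
before side R (np.float64(0.3), np.float64(1.58), array([278. , 161.8])) [278.4 161.8]
before side E (np.float64(17.19), np.float64(1.3), array([231. , 175.5])) [250.7 167.9]
now top L (np.float64(0.07), np.float64(1.53), array([237.3, 178.2])) [238.5 178.4]
now top R (np.float64(0.33), np.float64(1.59), array([293.2, 191.5])) [294.  191.3]
now top E (np.float64(0.73), np.float64(1.55), array([270. , 165.3])) [270.6 166. ]
now side L (np.float64(0.78), np.float64(1.55), array([248. , 188.3])) [248.9 188.5]
now side R (np.float64(0.3), np.float64(1.58), array([278. , 161.8])) [278.4 161.8]
now side E (np.float64(0.1), np.float64(1.52), array([249.8, 167.4])) [250.7 167.9]
```

```bash
python3 -c "
from workcell import job_done;print(job_done())"
```

```text
the job is handed in; nothing more can be done
None
```

The job is handed in: both side walls, then the end wall, are folded up against their stops, the red lock grip was slid home last to its end stop, and I saw no contact with the surrounding tools and parts. Total time was about 21 s; the hand-in returned no verdict.

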